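# Change the feed of the sample mill at its gate selector

### The job

On the bench sample mill, push the feed selector lever out of its middle notch, across the gate and fully home into the slot that has the triangular badge. Only push it, never pinch or grip the lever, do not force it, and do not run it fully into any other badge's slot on the way. Leave the glasses, spoon, jar, tray and card stand where they are.

Things in the scene. Friction and masses are not known exactly. Their poses are not given: they have to be found in the camera images.
- mill: The sample mill, fixed to the table: a low grey bed 220 mm (x) by 520 mm (y from -330 to +190 mm) with a flat deck 86 mm above the table; a mill head with hopper stands on it up to 316 mm high, all beyond y = -190 mm. Origin: on the table straight below the middle of the gate; x points far (away from the robot), y left, z up.
- gate_mid (a point): Middle of the gate, on the deck; axes as the mill's. The gate is a bare steel plate with 14 mm wide slots: a cross lane along y, 58 mm long; at each of its ends one slot runs far and one near (an H, a badge at each slot's outer corner); from the lane's middle a notch without badge runs near, where the lever is parked at first. Far of the lane's middle is a solid wall.
- lever: Selector lever: an 8 mm steel stem through the gate with a black grip on top. It pivots fore-aft and across about a point 25 mm above the table below the gate's middle, stays where it is left, and takes 2 to 3 N at the grip to move. Solid walls keep it in the slots and stop it firmly at their ends. Origin: the pivot; z along the stem to the grip.
- lever_grip (a point): Middle of the grip, 140 mm up the stem from the pivot. The grip is eight-sided, 31 mm thick, 45 mm long along the stem. In the mill's frame this point is at x -43 to -32, y 0 mm (play +-9) when parked; x 0 (play +-9) in the lane, y +-48 at its ends; x +-43, y +-44.5 when home in the four slots, over the badge. Its height is 165 mm upright, 151 mm when home.
- badge_triangle: The triangular badge: black plastic plate with three equal sides of 33 mm, 4 mm thick. It is fixed flat on the deck, its middle exactly below where the middle of the lever's grip stands when the lever is home in this badge's slot; which of the four corners of the gate it sits at varies. Origin: middle of its underside, on the deck.
- badge_disc: Round black plastic badge, 28 mm across, 4 mm thick. It is fixed flat on the deck, its middle exactly below where the middle of the lever's grip stands when the lever is home in this badge's slot; which of the four corners of the gate it sits at varies. Origin: middle of its underside, on the deck.
- badge_square: Square black plastic badge, 25 mm, 4 mm thick. It is fixed flat on the deck, its middle exactly below where the middle of the lever's grip stands when the lever is home in this badge's slot; which of the four corners of the gate it sits at varies. Origin: middle of its underside, on the deck.
- badge_cross: Plus-shaped black plastic badge, 30 mm across with 9 mm arms, 4 mm thick. It is fixed flat on the deck, its middle exactly below where the middle of the lever's grip stands when the lever is home in this badge's slot; which of the four corners of the gate it sits at varies. Origin: middle of its underside, on the deck.
- face_near: The flat face of the lever's grip on the mill's near (-x) side, 20 mm wide, 45 mm long, 15.5 mm from the grip's middle (its origin is the lever's pivot).
- face_far: The flat face of the lever's grip on the mill's far (+x) side, 20 mm wide, 45 mm long, 15.5 mm from the grip's middle (its origin is the lever's pivot).
- face_left: The flat face of the lever's grip on the mill's left (+y) side, 20 mm wide, 45 mm long, 15.5 mm from the grip's middle (its origin is the lever's pivot).
- face_right: The flat face of the lever's grip on the mill's right (-y) side, 20 mm wide, 45 mm long, 15.5 mm from the grip's middle (its origin is the lever's pivot).
- glass_deck: empty tasting glass, 60 mm across, 75 mm tall, standing on the mill's deck at the left end; origin under its base. Loose; to be left alone.
- spoon: steel cupping spoon, 150 mm long, lying on the mill's deck between gate and mill head. Loose; to be left alone.
- glass_near: empty tasting glass, 72 mm across, 88 mm tall, on the table on the robot's side of the mill; origin under its base. Loose; to be left alone.
- glass_far: empty tasting glass, 72 mm across, 88 mm tall, on the table beyond the mill; origin under its base. Loose; to be left alone.
- jar: amber sample jar, 66 mm across, 90 mm tall, on the table left of the mill; origin under its base. Loose; to be left alone.
- tray: empty blue sample tray, 110 x 160 x 30 mm, on the table beyond the mill; origin under its centre. Loose; to be left alone.
- card_stand: wooden card stand with a blank card, 60 mm wide, 70 mm tall, left of the mill. Loose; to be left alone.

How it is judged:
By the outcome, as a careful person would: the job done as asked, in the order asked, and still so for the second after the job is handed in, with the robot touching nothing.
It also fails if it takes over 51 s, if anything falls off the work surface, if the arm or the gripper's body presses on something with over 40 N, if the wrist force passes 120 N, or if a joint passes its speed limit or range.

### The arm

A 6-joint arm with a two-finger parallel gripper is mounted at the origin on the work surface. World frame = base frame: x ahead of the robot, y to its left, z up, the work surface at z = 0. Lengths are in m, angles in rad, forces in N, time in s.
With the tool pointing down it reaches from about 0.325 to 0.9 m from the base axis. Payload 6.1 kg.
Tool frame: the origin (TCP) lies midway between the tips of the shut fingers; the grasp point (between the pads) lies 19 mm behind it; z points along the fingers, y is the direction in which the jaws open and shut (so a half turn about z gives the same grasp; the last joint's range is limited). The gripper opens to 87 mm and grips with 3 to 60 N. Pads are 19 mm wide; open, the fingers measure 117 mm over their backs; the gripper's body (75 mm by 190 mm) begins 51 mm behind the grasp point.
Start: joints at [1.162, 0.22, 1.526, -0, 1.395, -0.126], TCP at [0.174, 0.6, 0.223] pointing down, gripper open.
Joint ranges: [-2.98, 2.98], [-0.91, 2.08], [0.09, 2.57], [-1.24, 4.39], [0.2, 2.65], [-2.68, 2.68]. Speed limits (rad/s): [2.57, 2.57, 3.01, 3.14, 3.14, 3.14].

### API

Orientations are given as a rotation vector (axis times angle).
In Python, from cell import manip gives the robot as it stands.
- The arm moves only by the tool apply_moves, never from a script. Its argument "commands" is a list of rows, each a list of 3 entries, a list of its own where there are three numbers: the finger opening in mm, from 0 to 87, then the shift along the tool's x, y, z in mm, then the turn about the tool's z in rad. A call has 1 to 12 rows; each row shifts and turns the commanded pose from where the row before left it, along the tool's axes as they then stand; what a row does not reach is not made up. A row lasts 1/10 s, in which the tool goes at most 50 mm and 8.59 degrees, less where a joint would pass 70% of its speed; a pose out of reach is approached as far as the arm can. A call with a gripper value outside its range is refused whole. The fingers move at their own pace and stop on an object; "grip_force" is the grip in N (left out, the last holds). Time passes only in rows, so rows that do not move let the fingers close. It gives the time, the measured TCP pose, the force and the opening at its end, in the units of the state.
- manip.get_state(): the state, without advancing time (a new reading comes with each control period).
- manip.grab_frame(name): name is "scene" or "top" or "wrist"; returns a dict with "img" (480x640x3 uint8, red, green, blue), "camera_matrix" (3x3 intrinsics, pixels), "k1" (the pictures are not rectified: a ray, as slopes to the right and down, at radius r is drawn at 1 + k1 r^2 times it, then the intrinsics apply), "R" (3x3) and "t" (3): a world point X has camera coordinates R X + t; the wrist camera has in their place "mount" (4x4, takes a point from camera to tool coordinates, whose origin is the TCP and whose axes are the flange's). Camera axes: x right, y down, z forward; pixel columns grow to the right and rows downward; lengths in m; the calibration is good to about 2 mm. A picture is of the moment at which its call begins: read the wrist's pose just before it. There is no depth.
- manip.hand_in(): hands the job in, once; it reports no verdict.
Trained networks look in a picture, given as the dict that the camera call returned (one of the last four; its "shot" number tells which), for a name from the list of things; names that differ only in an ending like _2 or _b are one class to them, and where a whole thing is asked for, a point or a joint stands for the part that bears it (a point fixed in the world has none). Each returns a list of dicts, best first, with "conf" (0 to 1); they miss things now and then, are a little off and sometimes report something else, mostly with a low value. They report only what shows in the picture. A call takes as long as a camera call.
- manip.outline_of(picture, query): "mask" (480x640 bool, what is visible of it) and "location" ([column, row] in pixels, amid what is visible of it).
The state is a dict: "time_s": time; "joint_pos": joint angles; "qd": joint speeds; "joint_torque": joint torques, N m; "ee_pos": TCP position; "tool_rot": TCP orientation; "force": force on the tool from outside, world axes, zero at the start; "moment": the same for the moment, N m; "gripper_width": opening from 0.0 (shut) to 1.0 (fully open).
Only numpy, scipy, OpenCV 4.12 (cv2) and the standard library are available. Lean on these libraries where they do the work, as an engineer would, in place of code of your own. Each camera call takes 0.05 s, during which the arm holds its last target.

## Working session

There is one attempt and no reset: what is moved stays moved. The work goes in short steps, Python scripts to look and compute and a tool call to move; the robot and the scene stay as the last step left them, time stands still between calls to the robot, and variables do not carry over. Pictures are saved under pics/ and viewed, and the job is handed in when it is done.

Besides the shell and the picture viewer there is one more tool, called after "Request:" as name(argument=value, ...), one argument or row to a line, values as JSON. apply_moves: Moves the arm, as the interface text tells. Its arguments: {"type":"object","properties":{"commands":{"type":"array"},"grip_force":{"type":"number"}},"required":["commands"]}

```bash
mkdir -p pics; ls; python3 - <<'E'
from cell import manip
import cv2
s=manip.get_state(); print(s)
for n in ("scene","top","wrist"):
    f=manip.grab_frame(n); cv2.imwrite(f"pics/{n}0.png",f["img"][:,:,::-1])
    print(n,f["camera_matrix"],f["k1"],f.get("R"),f.get("t"),f.get("mount"))
E
```

```text
pics
{'time_s': 0.0, 'joint_pos': array([ 1.16191265e+00,  2.21224571e-01,  1.52761150e+00,  1.18380510e-05,
        1.39469138e+00, -1.26070848e-01]), 'qd': array([ 1.91935960e-03, -3.85293735e-05, -2.09735852e-04,  8.33460531e-04,
        2.89489037e-04, -1.84089349e-03]), 'joint_torque': array([-5.66838098e-04, -4.94602525e+01, -3.87377322e+01,  6.98057469e-02,
        5.67623076e-02, -1.20015129e-04]), 'ee_pos': array([0.17414577, 0.59960495, 0.22143801]), 'tool_rot': array([-4.42691734e-01, -3.10971647e+00,  2.92576898e-03]), 'force': array([0.44832592, 0.43038015, 0.58293631]), 'moment': array([0.03657428, 0.00698844, 0.02254387]), 'gripper_width': 0.9984169116003647}
scene [[520.03428468   0.         322.89629825]
 [  0.         520.03428468 234.52655619]
 [  0.           0.           1.        ]] 0.015563599391133717 [[ 0.59781746  0.80151557 -0.01367778]
 [ 0.59844576 -0.45757853 -0.65763558]
 [-0.53336382  0.38496062 -0.75321203]] [-0.46807124 -0.22664366  1.21260693] None
top [[504.64789813   0.         324.34229002]
 [  0.         504.64789813 237.1586144 ]
 [  0.           0.           1.        ]] -0.12356812531421699 [[ 0.00882489 -0.99981999 -0.01679606]
 [-0.98688409 -0.0060007  -0.16131892]
 [ 0.16118909  0.01799938 -0.98675939]] [0.13007716 0.60254314 0.81450085] None
wrist [[337.33039095   0.         317.46403118]
 [  0.         337.33039095 245.01339342]
 [  0.           0.           1.        ]] -0.048242142636855154 None None [[ 9.42634459e-04 -9.56704666e-01 -2.91058918e-01  8.00949376e-02]
 [ 9.99999551e-01  8.72182378e-04  3.71790995e-04  5.97628692e-04]
 [-1.01837720e-04 -2.91059137e-01  9.56705058e-01 -1.61430398e-01]
 [ 0.00000000e+00  0.00000000e+00  0.00000000e+00  1.00000000e+00]]
```

View pics/scene0.png

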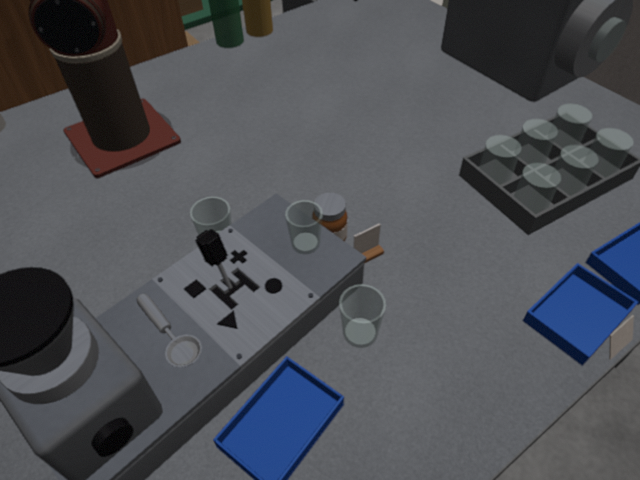

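View pics/top0.png

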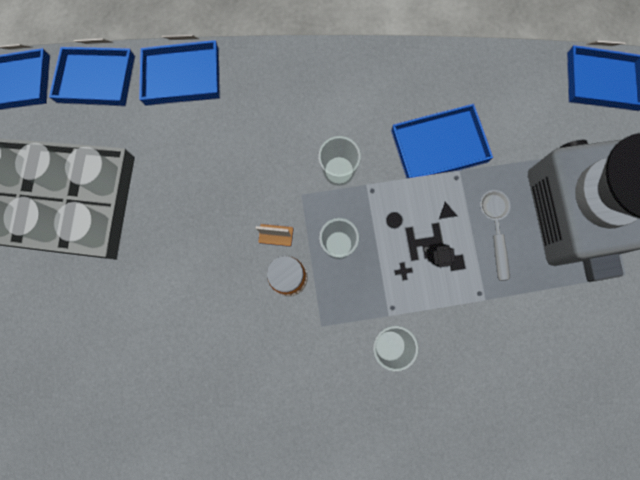

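View pics/wrist0.png

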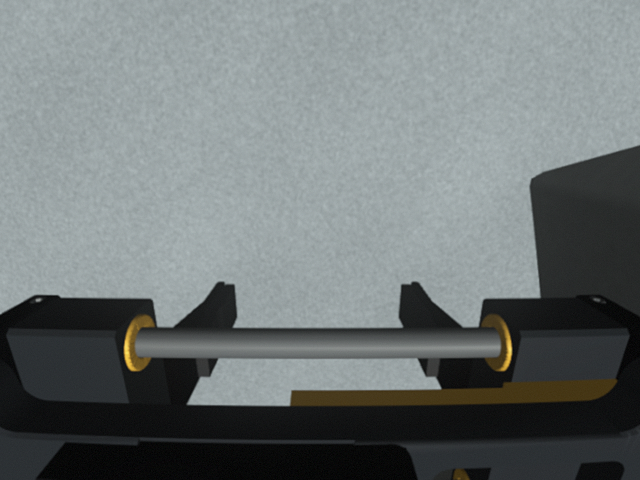

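The top view shows the triangle at (447,210), which is the far-right corner of the gate. The square is near-right at (457,262), the disc far-left at (394,220), and the cross near-left at (403,271). I'll measure these next.

```bash
cat > h.py <<'E'
from cell import manip
import numpy as np, cv2
def K(f): return f["camera_matrix"],np.array([f["k1"],0,0,0,0.])
def ray(f,p):
    k,d=K(f)
    u=cv2.undistortPoints(np.array([[p]],float),k,d)[0,0]
    R,t=np.array(f["R"]),np.array(f["t"]).ravel()
    return -R.T@t, R.T@np.array([u[0],u[1],1.])
def onz(f,p,z):
    o,v=ray(f,p); return o+v*(z-o[2])/v[2]
def tri(a,b):
    (o1,v1),(o2,v2)=a,b
    A=np.c_[v1,-v2]; s=np.linalg.lstsq(A,o2-o1,rcond=None)[0]
    p,q=o1+s[0]*v1,o2+s[1]*v2
    return (p+q)/2,np.linalg.norm(p-q)
E
python3 - <<'E'
from h import *
fs={n:manip.grab_frame(n) for n in("top","scene")}
C={}
for q in ["badge_triangle","badge_disc","badge_square","badge_cross","lever_grip","glass_deck","glass_near","spoon"]:
    r={}
    for n,f in fs.items():
        o=manip.outline_of(f,q)
        if o:
            ys,xs=np.nonzero(o[0]["mask"]); c=(xs.mean(),ys.mean()); r[n]=c
            print(q,n,[round(x["conf"],2) for x in o[:3]],np.round(c,1),len(xs),np.round(onz(f,c,.09),4))
    if len(r)==2: print("   tri",*[np.round(x,4) for x in tri(ray(fs["top"],r["top"]),ray(fs["scene"],r["scene"]))])
E
```

```text
badge_triangle top [0.5] [446.7 211.3] 155 [ 0.6395 -0.068   0.09  ]
badge_triangle scene [0.73] [228.  320.4] 200 [ 0.6397 -0.0684  0.09  ]
   tri [ 0.6396 -0.0682  0.0897] 0.0002
badge_disc top [0.54] [394.  220.1] 197 [0.6241 0.0197 0.09  ]
badge_disc scene [0.72] [272.7 285. ] 205 [0.6258 0.0202 0.09  ]
   tri [0.6247 0.0201 0.0887] 0.0012
badge_square top [0.64] [458.2 262.8] 164 [ 0.5541 -0.0843  0.09  ]
badge_square scene [0.8] [194.3 288. ] 221 [ 0.556 -0.081  0.09 ]
   tri [ 0.5548 -0.0826  0.0898] 0.0037
badge_cross top [0.55] [403.1 270.8] 180 [0.5406 0.006  0.09  ]
badge_cross scene [0.52] [238.4 256.2] 155 [0.5427 0.0068 0.09  ]
   tri [0.5412 0.0065 0.0886] 0.0017
lever_grip top [0.7, 0.64] [339.2 160. ] 1599 [0.7265 0.1101 0.09  ]
lever_grip scene [0.87] [212.7 251.1] 963 [ 0.5072 -0.0215  0.09  ]
   tri [0.6533 0.0255 0.2471] 0.1778
glass_deck top [0.75, 0.72] [338.9 238.3] 1250 [0.5933 0.1101 0.09  ]
glass_deck scene [0.91, 0.69, 0.16] [303.8 225.5] 1648 [0.5526 0.1321 0.09  ]
   tri [0.5862 0.1106 0.134 ] 0.0001
glass_near top [0.85] [395.4 347.7] 1553 [0.418  0.0196 0.09  ]
glass_near scene [0.91] [210.4 214.3] 1182 [0.4302 0.0162 0.09  ]
   tri [0.4179 0.0191 0.0777] 0.0023
spoon top [0.66, 0.45] [497.3 226.9] 1402 [ 0.6139 -0.1521  0.09  ]
spoon scene [0.68, 0.51] [171.  335.4] 1651 [ 0.6113 -0.1475  0.09  ]
   tri [ 0.6136 -0.1491  0.0946] 0.0029
```

The triangulated heights agree with the expected 90 mm, and the badge spacing matches the text. Next I'll fit the mill frame and find the lever.

```bash
cat >> h.py <<'E'
M=np.array([[43,-44.5],[43,44.5],[-43,-44.5],[-43,44.5]])/1e3
W=np.array([[.6396,-.0682],[.6247,.0201],[.5550,-.0826],[.5412,.0065]])
def fit():
    c=W.mean(0); a=M-M.mean(0); b=W-c
    th=np.arctan2((a[:,0]*b[:,1]-a[:,1]*b[:,0]).sum(),(a*b).sum())
    R=np.array([[np.cos(th),-np.sin(th)],[np.sin(th),np.cos(th)]])
    return c,R,th
c0,Rm,th=fit()
from scipy.spatial.transform import Rotation as Ro
def status():
    s=manip.get_state(); T=Ro.from_rotvec(s["tool_rot"]).as_matrix()
    m=Rm.T@(s["ee_pos"][:2]-c0); y=np.arctan2(T[1,1],T[0,1])-np.pi/2
    F=Rm.T@s["force"][:2]
    print("t",round(s["time_s"],2),"mill xy mm",np.round(m*1e3,1),"z",round(s["ee_pos"][2]*1e3,1),"tool yaw-mill",round(y-th,4),"Fmill",np.round(F,1),round(s["force"][2],1),"w",round(s["gripper_width"],3))
    return s,T
def togo(mx,my,z):
    s,T=status(); w=np.r_[c0+Rm@np.array([mx,my])/1e3,z/1e3]
    print("tool shift mm",np.round(T.T@(w-s["ee_pos"])*1e3,1))
def proj(f,X):
    k,d=K(f); return cv2.projectPoints(np.array([X],float),cv2.Rodrigues(np.array(f["R"]))[0],np.array(f["t"]),k,d)[0].ravel()
def mw(x,y,z): return np.r_[c0+Rm@np.array([x,y])/1e3,z/1e3]
E
python3 - <<'E'
from h import *
print(c0,th,np.round((Rm.T@(W-c0).T).T*1e3,1))
f=manip.grab_frame("scene"); o=manip.outline_of(f,"lever_grip")[0]; ys,xs=np.nonzero(o["mask"]);print(xs.min(),xs.max(),ys.min(),ys.max())
for x in(-32,-38,-43): print(x,proj(f,mw(x,0,160)))
g=manip.grab_frame("top")
for x in(-32,-38,-43): print(x,proj(g,mw(x,0,160)))
cv2.imwrite("pics/crop.png",cv2.resize(g["img"][180:310,360:500,::-1],None,fx=5,fy=4.6))
togo(-100,0,221)
E
```

```text
[ 0.590125 -0.03105 ] 0.16262016727353595 [[ 42.8 -44.7]
 [ 42.4  44.9]
 [-43.  -45.2]
 [-42.2  45. ]]
196 231 230 288
-32 [212.58431704 247.18141447]
-38 [210.10335146 245.07723684]
-43 [208.04910284 243.33506743]
-32 [437.62134464 254.45069835]
-38 [438.36914796 258.40610563]
-43 [438.99220509 261.70888576]
t 1.2 mill xy mm [-308.   690.2] z 222.5 tool yaw-mill -0.4454 Fmill [-0.2  0. ] 0.1 w 1.0
tool shift mm [-485.1 -533.2    1.5]
```

View pics/crop.png

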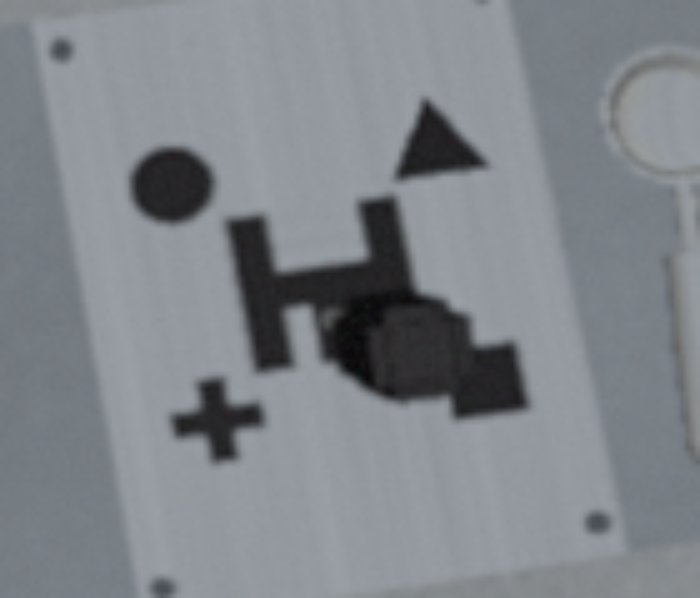

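Request:
apply_moves(
  commands=[
    [0,[0,0,0],-0.145],
    [0,[0,0,0],-0.145],
    [0,[0,0,0],-0.145],
  ],
  grip_force=20,
)

```text
time_s: 1.5
ee_pos: [0.1744, 0.6002, 0.2225]
tool_rot: [0.248, -3.132, -0.0]
force: [0.2, -0.4, -0.1]
gripper_width: 0.816
```

```bash
python3 -c "
from h import *
togo(-100,0,221)"
```

```text
t 1.5 mill xy mm [-308.   690.2] z 222.5 tool yaw-mill -0.0045 Fmill [ 0.1 -0.4] -0.1 w 0.816
tool shift mm [-211.1 -689.2    1.5]
```

Request:
apply_moves(
  commands=[
    [0,[-14,-46,0],0],
    [0,[-14,-46,0],0],
    [0,[-14,-46,0],0],
    [0,[-14,-46,0],0],
    [0,[-14,-46,0],0],
    [0,[-14,-46,0],0],
    [0,[-14,-46,0],0],
    [0,[-14,-46,0],0],
    [0,[-14,-46,0],0],
    [0,[-14,-46,0],0],
    [0,[-14,-46,0],0],
    [0,[-14,-46,0],0],
  ],
)

```text
time_s: 2.7
ee_pos: [0.4248, 0.0781, 0.223]
tool_rot: [-0.239, 3.131, 0.0]
force: [0.5, 0.5, 0.5]
gripper_width: 0.007
```

```bash
python3 -c "
from h import *
togo(-100,0,221)"
```

```text
t 2.7 mill xy mm [-145.5  134.5] z 223.0 tool yaw-mill -0.0105 Fmill [0.6 0.4] 0.5 w 0.007
tool shift mm [ -46.9 -134.     2.1]
```

Request:
apply_moves(
  commands=[
    [0,[-11,-33,0],0],
    [0,[-11,-33,0],0],
    [0,[-11,-33,0],0],
    [0,[-11,-33,0],0],
    [0,[0,0,0],0],
    [0,[0,0,20],0],
    [0,[0,0,20],0],
    [0,[0,0,0],0],
  ],
)

```text
time_s: 3.5
ee_pos: [0.4854, -0.0428, 0.1797]
tool_rot: [0.239, -3.127, -0.003]
force: [-0.4, 0.2, 0.4]
gripper_width: 0.002
```

```bash
python3 -c "
from h import *
togo(-95,0,150)
for n in('scene','top','wrist'):
    f=manip.grab_frame(n); cv2.imwrite(f'pics/{n}1.png',f['img'][:,:,::-1])
"
```

```text
t 3.5 mill xy mm [-105.3    5.4] z 179.7 tool yaw-mill -0.0103 Fmill [-0.3  0.3] 0.4 w 0.002
tool shift mm [-10.5  -5.3  29.7]
```

View pics/wrist1.png

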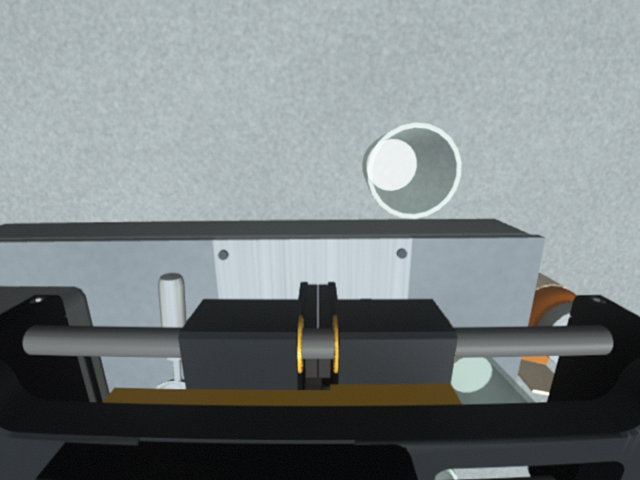

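View pics/scene1.png

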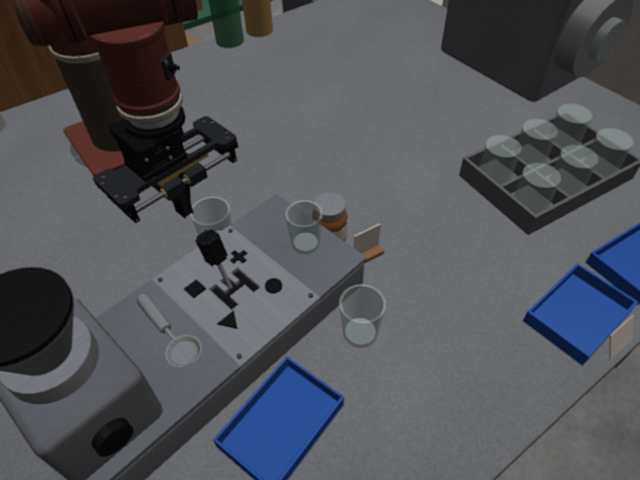

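The wrist view shows the shut fingers at (318,300), with the near glass at (413,170) and clear. In the scene view the lever still stands parked at (210,245). I'll descend now.

Request:
apply_moves(
  commands=[
    [0,[0,-5,15],0],
    [0,[0,0,14],0],
    [0,[-8,0,0],0],
    [0,[0,0,0],0],
  ],
)

```text
time_s: 4.05
ee_pos: [0.4972, -0.0473, 0.1539]
tool_rot: [-0.239, 3.132, 0.0]
force: [0.1, 0.7, -0.2]
gripper_width: 0.003
```

Request:
apply_moves(
  commands=[
    [0,[-8,0,0],0],
    [0,[-8,0,0],0],
    [0,[0,0,0],0],
  ],
)

```text
time_s: 4.35
ee_pos: [0.5136, -0.045, 0.1542]
tool_rot: [-0.239, 3.131, -0.001]
force: [-0.5, -0.1, -0.0]
gripper_width: 0.002
```

```bash
python3 -c "
from h import *
togo(-35,0,150)
"
```

```text
t 4.35 mill xy mm [-77.7  -1.4] z 154.2 tool yaw-mill -0.01 Fmill [-0.5 -0. ] -0.0 w 0.002
tool shift mm [-42.7   1.8   4.3]
```

Request:
apply_moves(
  commands=[
    [0,[-5,0,2],0],
    [0,[-5,0,2],0],
    [0,[-5,0,0],0],
    [0,[-5,0,0],0],
    [0,[0,0,0],0],
  ],
)

```text
time_s: 4.85
ee_pos: [0.5321, -0.042, 0.1495]
tool_rot: [0.239, -3.132, -0.0]
force: [-2.0, -0.1, 1.8]
gripper_width: 0.006
```

Request:
apply_moves(
  commands=[
    [0,[-5,0,0],0],
    [0,[-5,0,0],0],
    [0,[-5,0,0],0],
    [0,[-5,0,0],0],
  ],
)

```text
time_s: 5.25
ee_pos: [0.5522, -0.039, 0.1497]
tool_rot: [-0.239, 3.132, -0.0]
force: [-2.3, -0.6, 1.5]
gripper_width: 0.003
```

```bash
python3 -c "
from h import *
togo(-20,0,150)
for n in('scene','top'):
    f=manip.grab_frame(n); cv2.imwrite(f'pics/{n}2.png',f['img'][:,:,::-1])
"
```

```text
t 5.25 mill xy mm [-38.7  -1.7] z 149.7 tool yaw-mill -0.0104 Fmill [-2.4 -0.2] 1.5 w 0.003
tool shift mm [-18.7   1.9  -0.3]
```

View pics/scene2.png

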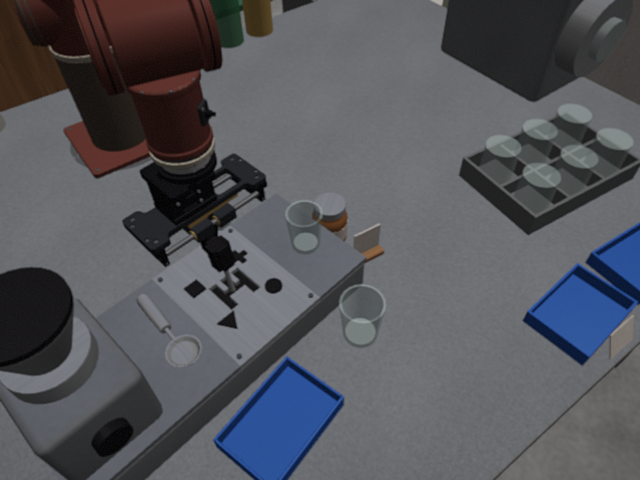

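Contact is at about 2.4 N and the lever is moving; its grip is now at (220,252). I'll keep pushing to the lane.

Request:
apply_moves(
  commands=[
    [0,[-4,0,0],0],
    [0,[-4,0,0],0],
    [0,[-3,0,0],0],
    [0,[0,0,0],0],
  ],
)

```text
time_s: 5.75
ee_pos: [0.563, -0.0373, 0.1495]
tool_rot: [-0.239, 3.132, -0.0]
force: [-1.0, 0.5, 0.3]
gripper_width: 0.001
```

Request:
apply_moves(
  commands=[
    [0,[-3,0,0],0],
    [0,[-2,0,0],0],
    [0,[0,0,0],0],
  ],
)

```text
time_s: 6.05
ee_pos: [0.5677, -0.0365, 0.1496]
tool_rot: [-0.239, 3.132, 0.0]
force: [-2.3, -0.1, 1.3]
gripper_width: 0.006
```

```bash
python3 -c "
from h import *
togo(-20,0,150)
f=manip.grab_frame('scene'); o=manip.outline_of(f,'lever_grip')
if o:
  ys,xs=np.nonzero(o[0]['mask']);print(xs.mean(),ys.mean(),xs.min(),xs.max(),ys.min(),ys.max())
for x in(-10,0,9): print(x,proj(f,mw(x,0,165)))
cv2.imwrite('pics/c3.png',cv2.resize(f['img'][190:350,140:340,::-1],None,fx=3.7,fy=3.7))
"
```

```text
t 6.05 mill xy mm [-23.   -1.8] z 149.6 tool yaw-mill -0.0103 Fmill [-2.3  0.3] 1.3 w 0.006
tool shift mm [-3.   1.8 -0.4]
226.29564193168434 261.09187279151945 212 239 241 292
-10 [221.28901477 252.89390253]
0 [225.59105535 256.53348721]
9 [229.50735646 259.84706152]
```

View pics/c3.png

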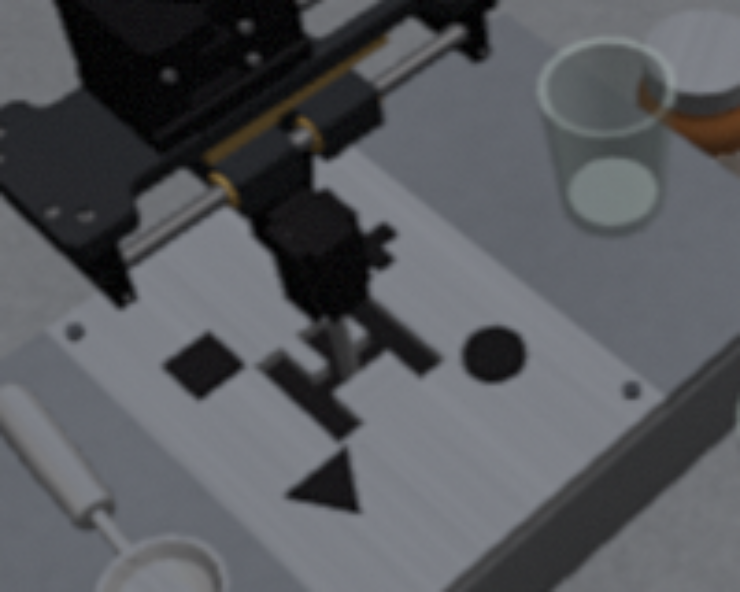

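The stem now stands in the lane, with the grip at x≈0–2. I'll nudge it 3 mm more, back off, and go around to the left face.

Request:
apply_moves(
  commands=[
    [0,[-3,0,0],0],
    [0,[0,0,0],0],
    [0,[10,0,0],0],
    [0,[10,0,0],0],
    [0,[0,20,0],0],
    [0,[0,20,0],0],
    [0,[0,15,0],0],
    [0,[0,0,0],0],
  ],
)

```text
time_s: 6.95
ee_pos: [0.5417, 0.0166, 0.1496]
tool_rot: [-0.242, 3.132, 0.001]
force: [-0.0, -0.4, 0.2]
gripper_width: 0.006
```

```bash
python3 -c "
from h import *
togo(4,50,150)
f=manip.grab_frame('scene'); o=manip.outline_of(f,'lever_grip')
if o:
  ys,xs=np.nonzero(o[0]['mask']);print(xs.mean(),ys.mean(),xs.min(),xs.max(),ys.min(),ys.max())
cv2.imwrite('pics/c4.png',cv2.resize(f['img'][190:350,140:340,::-1],None,fx=3.7,fy=3.7))
"
```

```text
t 6.95 mill xy mm [-40.1  54.9] z 149.6 tool yaw-mill -0.0085 Fmill [-0.1 -0.4] 0.2 w 0.006
tool shift mm [-44.1  -4.5  -0.4]
227.47665847665849 261.3722358722359 213 241 242 291
```

View pics/c4.png

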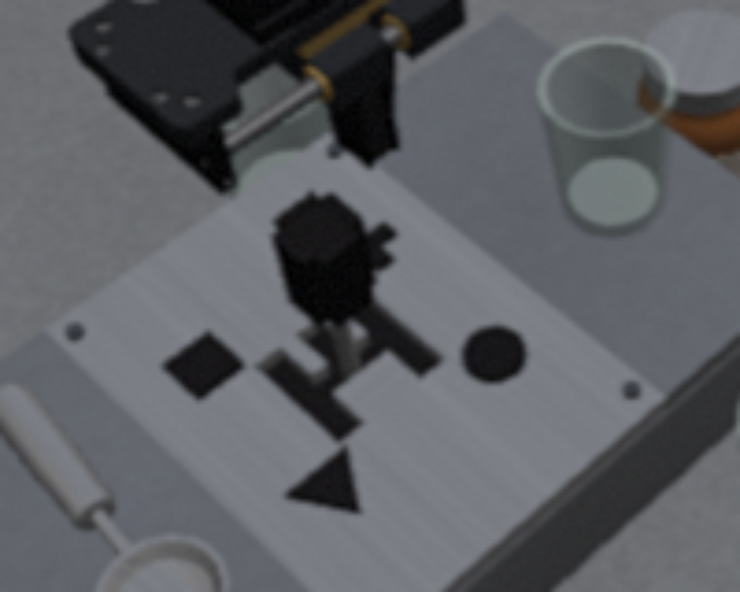

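Request:
apply_moves(
  commands=[
    [0,[-15,0,0],0],
    [0,[-15,0,0],0],
    [0,[-13,0,0],0],
    [0,[0,-8,0],0],
    [0,[0,-8,0],0],
    [0,[0,0,0],0],
  ],
)

```text
time_s: 7.65
ee_pos: [0.5869, 0.0041, 0.1493]
tool_rot: [0.236, -3.132, 0.001]
force: [-0.5, 0.0, 0.1]
gripper_width: 0.009
```

Request:
apply_moves(
  commands=[
    [0,[0,-5,0],0],
    [0,[0,-5,0],0],
    [0,[0,-5,0],0],
    [0,[0,0,0],0],
  ],
)

```text
time_s: 8.05
ee_pos: [0.5896, -0.0095, 0.1497]
tool_rot: [-0.238, 3.132, -0.0]
force: [0.8, 0.5, -0.3]
gripper_width: 0.002
```

```bash
python3 -c "
from h import *
togo(4,-14,150)
"
```

```text
t 8.05 mill xy mm [ 3.  21.3] z 149.7 tool yaw-mill -0.011 Fmill [0.9 0.3] -0.3 w 0.002
tool shift mm [ -1.4 -35.3  -0.3]
```

Request:
apply_moves(
  commands=[
    [0,[0,-5,0],0],
    [0,[0,-5,0],0],
    [0,[0,-4,0],0],
    [0,[0,-4,0],0],
    [0,[0,0,0],0],
  ],
)

```text
time_s: 8.55
ee_pos: [0.5924, -0.0274, 0.1495]
tool_rot: [-0.238, 3.132, -0.001]
force: [-0.1, -0.1, -0.6]
gripper_width: 0.006
```

```bash
python3 -c "
from h import *
togo(4,-14,150)
f=manip.grab_frame('scene'); o=manip.outline_of(f,'lever_grip')
cv2.imwrite('pics/c5.png',cv2.resize(f['img'][190:350,140:340,::-1],None,fx=3.7,fy=3.7))
"
```

```text
t 8.55 mill xy mm [2.9 3.2] z 149.5 tool yaw-mill -0.011 Fmill [-0.1 -0. ] -0.6 w 0.006
tool shift mm [ -1.3 -17.2  -0.5]
```

View pics/c5.png

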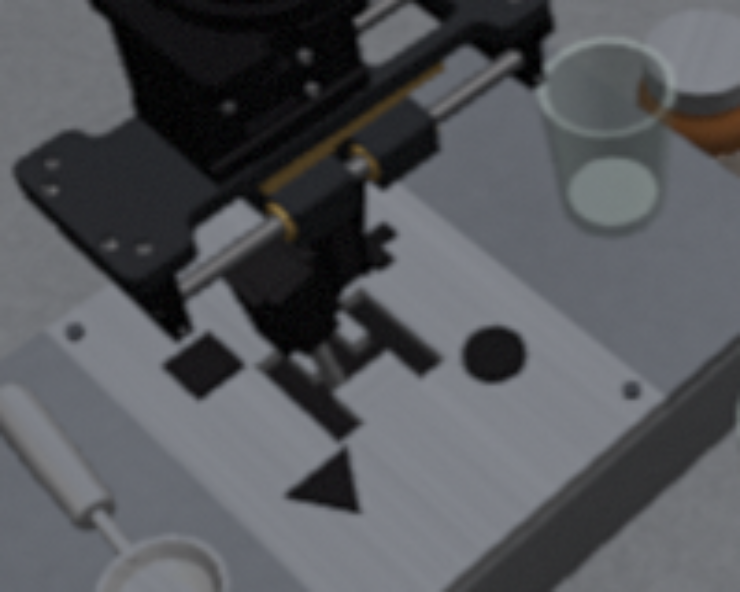

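The lever is crossing the lane, about halfway to the right end. I'll carry on.

Request:
apply_moves(
  commands=[
    [0,[0,-4,0],0],
    [0,[0,-4,0],0],
    [0,[0,-3,0],0],
  ],
)

```text
time_s: 8.95
ee_pos: [0.5937, -0.0377, 0.1492]
tool_rot: [0.239, -3.132, -0.001]
force: [-0.5, 2.4, -0.8]
gripper_width: 0.001
```

Request:
apply_moves(
  commands=[
    [0,[0,-2,0],0],
    [0,[0,-2,0],0],
    [0,[0,0,0],0],
  ],
)

```text
time_s: 9.25
ee_pos: [0.5946, -0.042, 0.1495]
tool_rot: [0.238, -3.132, 0.001]
force: [0.5, 1.0, 0.1]
gripper_width: 0.004
```

```bash
python3 -c "
from h import *
togo(4,-14,150)
f=manip.grab_frame('scene'); o=manip.outline_of(f,'lever_grip')
cv2.imwrite('pics/c6.png',cv2.resize(f['img'][190:350,140:340,::-1],None,fx=3.7,fy=3.7))
"
```

```text
t 9.25 mill xy mm [  2.6 -11.5] z 149.5 tool yaw-mill -0.0107 Fmill [0.7 0.9] 0.1 w 0.004
tool shift mm [-1.4 -2.5 -0.5]
```

View pics/c6.png

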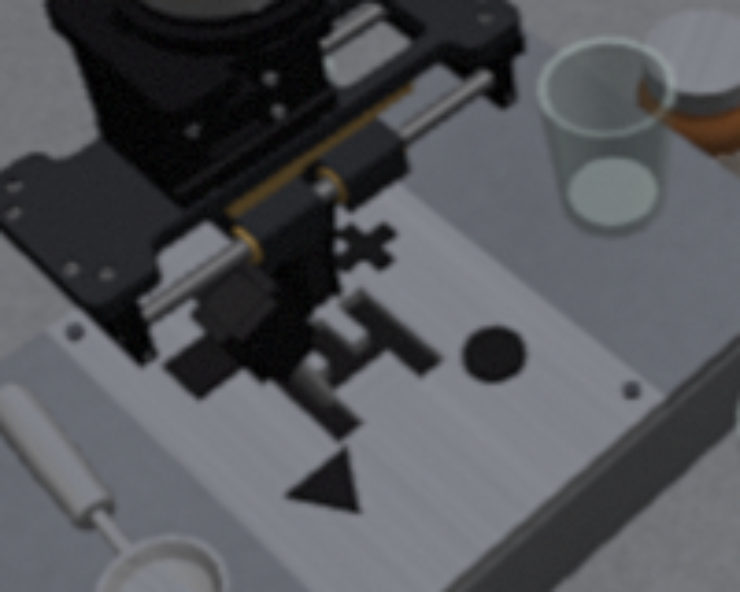

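Request:
apply_moves(
  commands=[
    [0,[0,-2,0],0],
    [0,[0,-1,0],0],
    [0,[0,0,0],0],
  ],
)

```text
time_s: 9.65
ee_pos: [0.5951, -0.0446, 0.1495]
tool_rot: [-0.239, 3.132, 0.0]
force: [-0.0, 1.2, -0.5]
gripper_width: 0.003
```

Request:
apply_moves(
  commands=[
    [0,[0,-1,0],0],
    [0,[0,-1,0],0],
    [0,[0,0,0],0],
  ],
)

```text
time_s: 9.95
ee_pos: [0.5953, -0.0466, 0.1496]
tool_rot: [-0.239, 3.132, -0.0]
force: [0.3, 1.4, 0.3]
gripper_width: 0.004
```

```bash
python3 -c "
from h import *
togo(4,-14,150)
f=manip.grab_frame('scene'); 
cv2.imwrite('pics/c7.png',cv2.resize(f['img'][250:330,160:260,::-1],None,fx=7,fy=7))
"
```

```text
t 9.95 mill xy mm [  2.6 -16.2] z 149.6 tool yaw-mill -0.0105 Fmill [0.6 1.4] 0.3 w 0.004
tool shift mm [-1.3  2.2 -0.4]
```

View pics/c7.png

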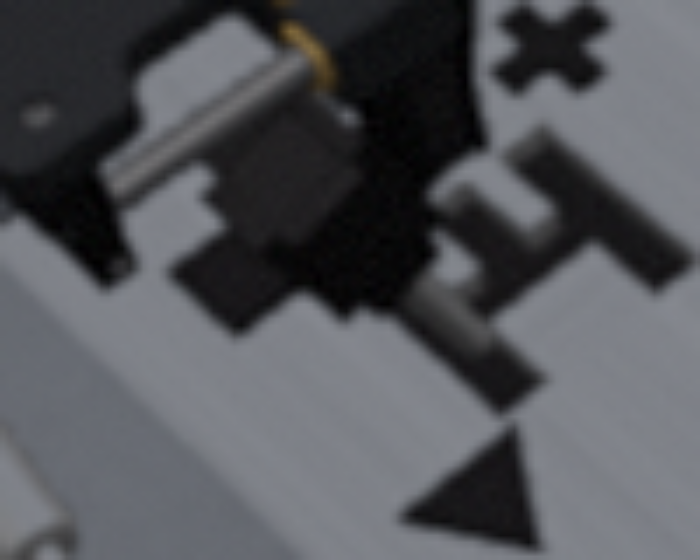

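The stem is in the right column of the H. There's no firm stop yet, so I'll continue in 1 mm steps.

Request:
apply_moves(
  commands=[
    [0,[0,-1,0],0],
    [0,[0,-1,0],0],
    [0,[0,0,0],0],
  ],
)

```text
time_s: 10.3
ee_pos: [0.5956, -0.0486, 0.1495]
tool_rot: [0.239, -3.132, 0.0]
force: [0.8, 1.6, 0.3]
gripper_width: 0.006
```

Request:
apply_moves(
  commands=[
    [0,[0,-1,0],0],
    [0,[0,0,0],0],
  ],
)

```text
time_s: 10.5
ee_pos: [0.5958, -0.0496, 0.1495]
tool_rot: [0.239, -3.132, 0.0]
force: [0.2, 1.1, -0.2]
gripper_width: 0.007
```

Request:
apply_moves(
  commands=[
    [0,[0,-1,0],0],
    [0,[0,0,0],0],
  ],
)

```text
time_s: 10.7
ee_pos: [0.5958, -0.0502, 0.1494]
tool_rot: [0.239, -3.132, -0.001]
force: [0.5, 3.2, -2.0]
gripper_width: 0.006
```

Request:
apply_moves(
  commands=[
    [0,[0,-1,0],0],
    [0,[0,0,0],0],
  ],
)

```text
time_s: 10.9
ee_pos: [0.5959, -0.0509, 0.1493]
tool_rot: [0.239, -3.132, -0.002]
force: [-0.8, 5.4, -0.4]
gripper_width: 0.006
```

```bash
python3 -c "
from h import *
togo(4,-14,150)
f=manip.grab_frame('scene'); 
cv2.imwrite('pics/c8.png',cv2.resize(f['img'][250:330,160:260,::-1],None,fx=7,fy=7))
f=manip.grab_frame('top'); 
cv2.imwrite('pics/t8.png',cv2.resize(f['img'][180:310,360:500,::-1],None,fx=4,fy=4))
"
```

```text
t 10.9 mill xy mm [  2.5 -20.5] z 149.3 tool yaw-mill -0.0104 Fmill [0.1 5.5] -0.4 w 0.006
tool shift mm [-1.5  6.5 -0.7]
```

View pics/c8.png

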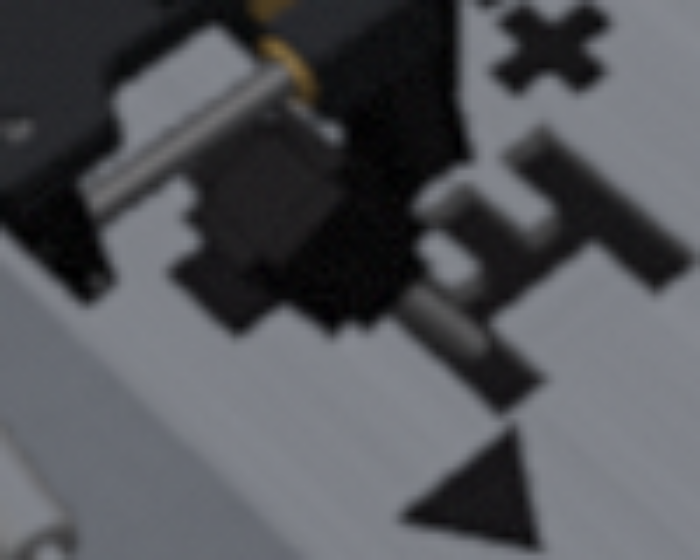

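The firm end wall is reached at 5.5 N and the lever is at the lane's right end. I'll back off and go around to the near face.

Request:
apply_moves(
  commands=[
    [0,[0,8,0],0],
    [0,[0,10,0],0],
    [0,[15,0,0],0],
    [0,[20,0,0],0],
    [0,[20,0,0],0],
    [0,[0,-15,0],0],
    [0,[0,-15,0],0],
    [0,[0,-11,0],0],
    [0,[0,0,0],0],
  ],
)

```text
time_s: 11.9
ee_pos: [0.5462, -0.0845, 0.1499]
tool_rot: [-0.236, 3.132, -0.001]
force: [-0.6, 0.7, -0.1]
gripper_width: 0.008
```

```bash
python3 -c "
from h import *
togo(-30,-44,150)
f=manip.grab_frame('scene'); 
cv2.imwrite('pics/c9.png',cv2.resize(f['img'][220:340,140:300,::-1],None,fx=4.5,fy=4.5))
"
```

```text
t 11.9 mill xy mm [-52.  -45.6] z 149.9 tool yaw-mill -0.0125 Fmill [-0.5  0.8] -0.1 w 0.008
tool shift mm [-22.    1.9  -0.1]
```

View pics/c9.png

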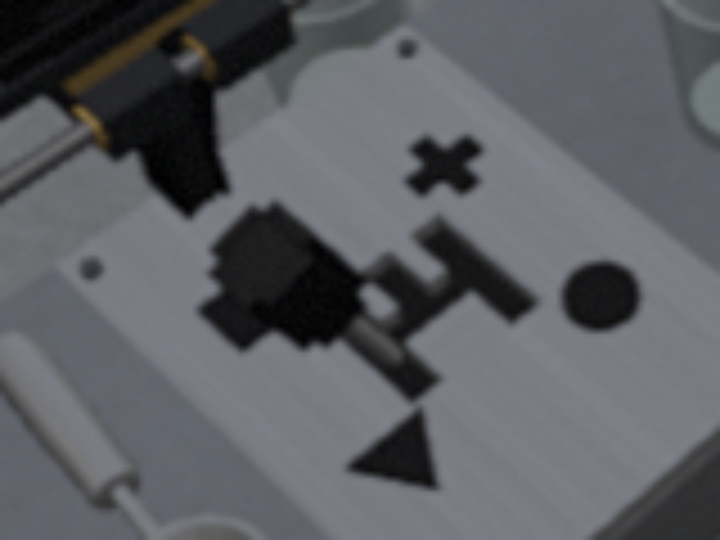

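Request:
apply_moves(
  commands=[
    [0,[-6,0,0],0],
    [0,[-6,0,0],0],
    [0,[-5,0,0],0],
    [0,[-5,0,0],0],
    [0,[-5,0,0],0],
    [0,[-5,0,0],0],
    [0,[0,0,0],0],
  ],
)

```text
time_s: 12.65
ee_pos: [0.5771, -0.0774, 0.1494]
tool_rot: [0.239, -3.132, -0.0]
force: [-1.3, -0.1, -0.2]
gripper_width: 0.004
```

Request:
apply_moves(
  commands=[
    [0,[-5,0,0],0],
    [0,[-5,0,0],0],
    [0,[-5,0,0],0],
  ],
)

```text
time_s: 12.95
ee_pos: [0.5918, -0.0752, 0.1495]
tool_rot: [0.239, -3.132, -0.0]
force: [-2.7, 0.3, 0.6]
gripper_width: 0.008
```

```bash
python3 -c "
from h import *
togo(14,-44,150)
f=manip.grab_frame('scene'); 
cv2.imwrite('pics/c10.png',cv2.resize(f['img'][220:340,140:300,::-1],None,fx=4.5,fy=4.5))
"
```

```text
t 12.95 mill xy mm [ -5.5 -43.9] z 149.5 tool yaw-mill -0.0105 Fmill [-2.6  0.7] 0.6 w 0.008
tool shift mm [-19.5   0.1  -0.5]
```

View pics/c10.png

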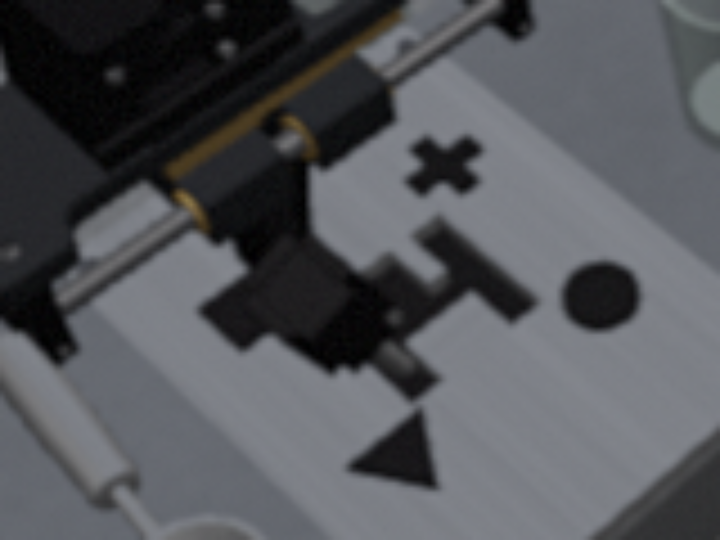

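It's moving into the far-right slot at a normal 2.6 N. I'll continue.

Request:
apply_moves(
  commands=[
    [0,[-4,0,0],0],
    [0,[-4,0,0],0],
    [0,[-3,0,0],0],
    [0,[-2,0,0],0],
    [0,[0,0,0],0],
  ],
)

```text
time_s: 13.5
ee_pos: [0.6047, -0.0734, 0.1494]
tool_rot: [0.239, -3.132, 0.0]
force: [-1.8, 0.1, -0.8]
gripper_width: 0.001
```

Request:
apply_moves(
  commands=[
    [0,[-2,0,0],0],
    [0,[-1,0,0],0],
    [0,[-1,0,0],0],
    [0,[0,0,0],0],
  ],
)

```text
time_s: 13.9
ee_pos: [0.6086, -0.0729, 0.1496]
tool_rot: [-0.239, 3.132, -0.0]
force: [-1.1, -0.3, -0.8]
gripper_width: 0.002
```

Request:
apply_moves(
  commands=[
    [0,[-1,0,0],0],
    [0,[-1,0,0],0],
    [0,[0,0,0],0],
  ],
)

```text
time_s: 14.2
ee_pos: [0.6106, -0.0725, 0.1496]
tool_rot: [-0.239, 3.132, -0.0]
force: [-1.7, -0.0, 0.1]
gripper_width: 0.004
```

```bash
python3 -c "
from h import *
togo(14,-44,150)
f=manip.grab_frame('scene'); 
cv2.imwrite('pics/c11.png',cv2.resize(f['img'][220:340,140:300,::-1],None,fx=4.5,fy=4.5))
"
```

```text
t 14.2 mill xy mm [ 13.5 -44.2] z 149.6 tool yaw-mill -0.0104 Fmill [-1.7  0.2] 0.1 w 0.004
tool shift mm [-0.5  0.2 -0.4]
```

View pics/c11.png

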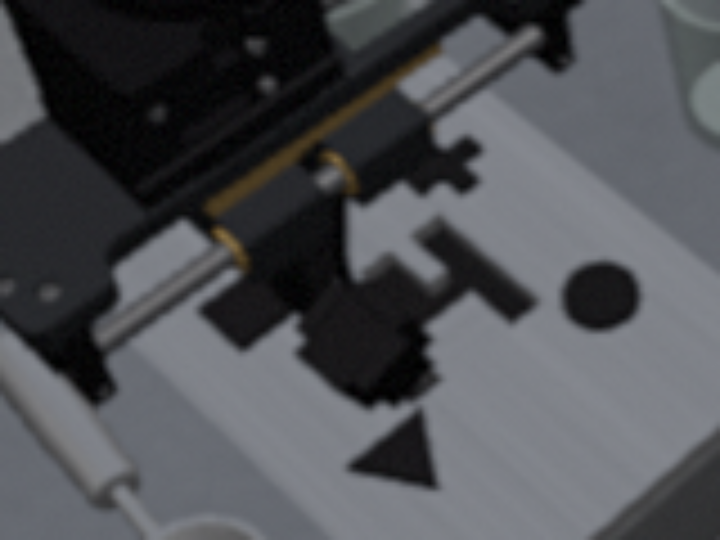

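Still at friction force, so I'll go on in small steps to the firm stop.

Request:
apply_moves(
  commands=[
    [0,[-1,0,0],0],
    [0,[-1,0,0],0],
    [0,[0,0,0],0],
  ],
)

```text
time_s: 14.55
ee_pos: [0.6125, -0.0721, 0.1495]
tool_rot: [0.239, -3.132, -0.0]
force: [-2.3, -0.4, -1.2]
gripper_width: 0.001
```

Request:
apply_moves(
  commands=[
    [0,[-1,0,0],0],
    [0,[-1,0,0],0],
    [0,[0,0,0],0],
  ],
)

```text
time_s: 14.85
ee_pos: [0.6139, -0.0719, 0.1492]
tool_rot: [0.239, -3.131, -0.0]
force: [-5.2, -1.5, -0.8]
gripper_width: 0.006
```

Request:
apply_moves(
  commands=[
    [0,[-1,0,0],0],
    [0,[0,0,0],0],
  ],
)

```text
time_s: 15.05
ee_pos: [0.6145, -0.0718, 0.1491]
tool_rot: [0.239, -3.13, -0.0]
force: [-5.8, -1.6, 0.5]
gripper_width: 0.008
```

Request:
apply_moves(
  commands=[
    [0,[-1,0,0],0],
    [0,[0,0,0],0],
  ],
)

```text
time_s: 15.25
ee_pos: [0.615, -0.0716, 0.149]
tool_rot: [0.239, -3.129, -0.0]
force: [-7.1, -0.6, -0.3]
gripper_width: 0.008
```

```bash
python3 -c "
from h import *
status()
"
```

```text
t 15.25 mill xy mm [ 18.  -44.1] z 149.0 tool yaw-mill -0.0103 Fmill [-7.1  0.6] -0.3 w 0.008
```

Request:
apply_moves(
  commands=[
    [0,[10,0,0],0],
    [0,[25,0,0],0],
    [0,[35,0,0],0],
    [0,[40,0,0],0],
    [0,[30,0,-20],0],
    [0,[30,0,-40],0],
    [0,[30,0,-20],0],
    [0,[0,0,0],0],
    [0,[0,0,0],0],
  ],
)

```text
time_s: 16.15
ee_pos: [0.4197, -0.1023, 0.2308]
tool_rot: [-0.237, 3.128, -0.003]
force: [-0.2, 0.5, -0.2]
gripper_width: 0.007
```

```bash
python3 - <<'E'
from h import *
status()
f=manip.grab_frame('scene'); g=manip.grab_frame('top')
r=[]
for n,a in(('s',f),('t',g)):
    o=manip.outline_of(a,'lever_grip'); print([x['conf'] for x in o])
    for x in o[:2]: print(x['location'])
    print(n,'expected',proj(a,mw(43,-44.5,151)))
cv2.imwrite('pics/f1.png',f['img'][:,:,::-1])
cv2.imwrite('pics/f2.png',cv2.resize(g['img'][140:310,300:520,::-1],None,fx=3.4,fy=3.4))
for q in("glass_deck","glass_near","spoon"):
    o=manip.outline_of(g,q)
    for x in o[:2]:
        ys,xs=np.nonzero(x['mask']);print(q,xs.mean(),ys.mean())
E
```

```text
t 16.15 mill xy mm [-179.7  -42.7] z 230.8 tool yaw-mill -0.0113 Fmill [-0.1  0.5] -0.2 w 0.007
[0.91]
[223.7, 295.6]
s expected [221.73227466 297.16366074]
[0.61]
[453.4, 205.1]
t expected [455.43621033 202.76553347]
glass_deck 338.63088803088806 238.34594594594594
glass_near 395.0 348.1427656850192
glass_near 339.05485986881337 159.31723315444245
spoon 497.47387518142233 228.11683599419447
spoon 441.6478580864314 142.2534440460464
```

View pics/f1.png

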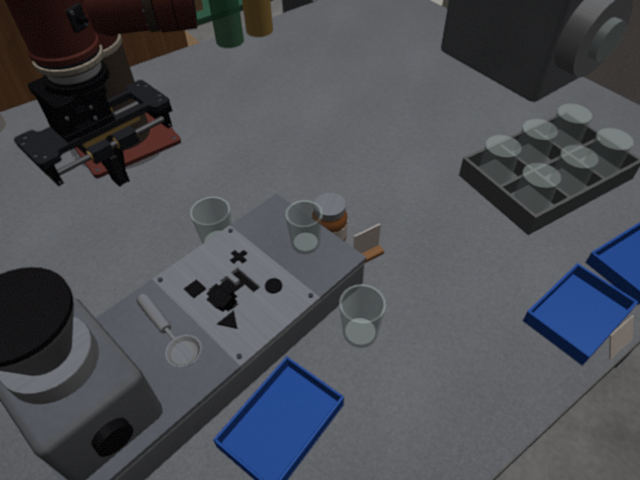

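View pics/f2.png

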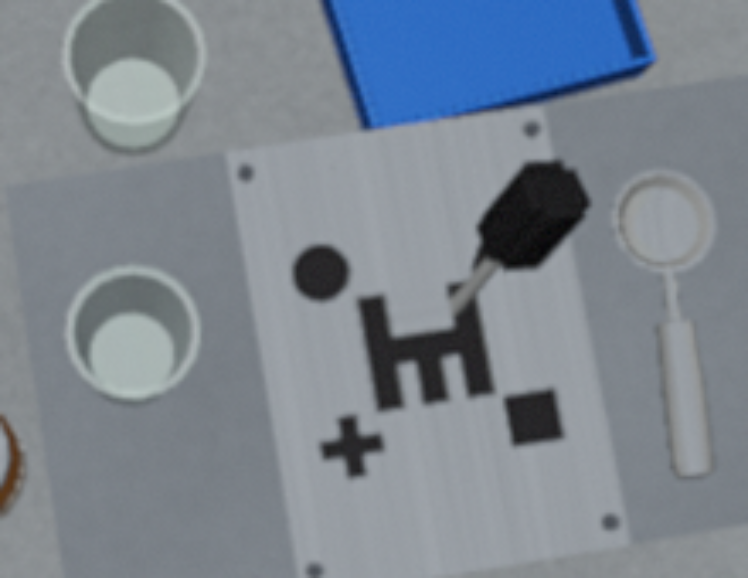

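Force rose to 7 N at the stop. I'll check the home position more precisely by comparing a modelled grip silhouette with the mask.

```bash
python3 - <<'E'
from h import *
from scipy.optimize import minimize
fr=[manip.grab_frame(n) for n in('scene','top')]
ms=[manip.outline_of(a,'lever_grip')[0]['mask'] for a in fr]
def sil(f,gx,gy):
    z=np.sqrt(140**2-gx**2-gy**2); ax=np.array([gx,gy,z])/140
    ex=np.array([1,0,0])-ax*ax[0]; ex/=np.linalg.norm(ex); ey=np.cross(ax,ex)
    P=[]
    for s in(117.5,162.5):
        for k in range(8):
            a=np.pi/8+k*np.pi/4; r=15.5/np.cos(np.pi/8)
            p=ax*s+r*(np.cos(a)*ex+np.sin(a)*ey); P.append(proj(f,mw(p[0],p[1],p[2]+25)))
    h=cv2.convexHull(np.array(P,np.float32)); m=np.zeros((480,640),np.uint8)
    cv2.fillConvexPoly(m,np.round(h*16).astype(np.int32),1,shift=4); return m>0
for i,(f,m) in enumerate(zip(fr,ms)):
    best=[]
    for gx in range(28,54,1):
        for gy in range(-54,-34,1):
            s=sil(f,gx,gy); best.append(((s&m).sum()/(s|m).sum(),gx,gy))
    best.sort(reverse=True); print(i,best[:6]); 
    for gx in(34,37,40,43,46): s=sil(f,gx,-44.5); print(gx,round((s&m).sum()/(s|m).sum(),3), end=' ')
    g=f['img'].astype(int).sum(2); 
both=[]
for gx in range(28,54):
  for gy in range(-54,-34):
    both.append((sum((sil(f,gx,gy)&m).sum()/(sil(f,gx,gy)|m).sum() for f,m in zip(fr,ms)),gx,gy))
both.sort(reverse=True);print(both[:6])
o=fr[1]['img'][:,:,::-1].copy()
for gx,c in((43,(0,255,0)),(38,(0,0,255))):
    cs,_=cv2.findContours(sil(fr[1],gx,-44.5).astype(np.uint8),0,1); cv2.drawContours(o,cs,-1,c,1)
cv2.imwrite('pics/ov.png',cv2.resize(o[170:260,400:500],None,fx=6,fy=6,interpolation=0))
E
```

```text
0 [(np.float64(0.9521531100478469), 43, -45), (np.float64(0.9476190476190476), 44, -44), (np.float64(0.9355345911949685), 43, -44), (np.float64(0.9117647058823529), 44, -45), (np.float64(0.9107692307692308), 42, -45), (np.float64(0.8967642526964561), 42, -44)]
34 0.582 37 0.685 40 0.814 43 0.945 46 0.837 1 [(np.float64(0.8200455580865603), 42, -44), (np.float64(0.8187995469988675), 42, -45), (np.float64(0.8144796380090498), 43, -45), (np.float64(0.8122171945701357), 41, -44), (np.float64(0.8112994350282486), 42, -46), (np.float64(0.8053993250843644), 43, -46)]
34 0.575 37 0.688 40 0.796 43 0.812 46 0.698 [(np.float64(1.7666327480568966), 43, -45), (np.float64(1.7332874001837326), 43, -44), (np.float64(1.7295687777680984), 42, -45), (np.float64(1.7168098107830163), 42, -44), (np.float64(1.7075309418921754), 44, -44), (np.float64(1.6933821302809284), 42, -46)]
```

View pics/ov.png

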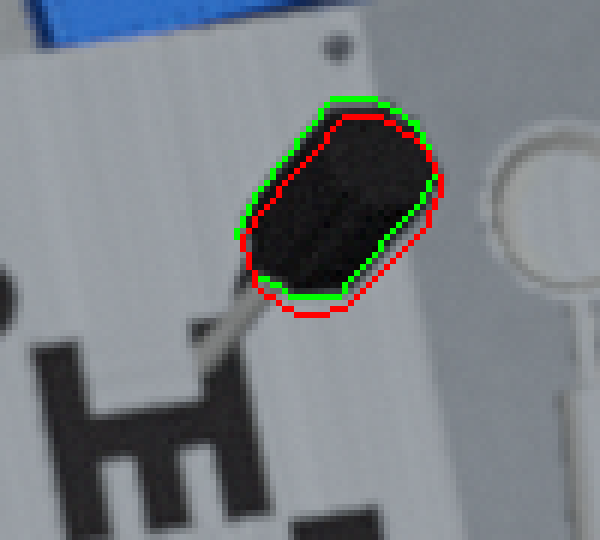

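The best fit is (43, −45) mm against a home of (43, −44.5), so the lever is fully home. The robot is clear, so I'll hand in.

```bash
python3 -c "
from h import *
print(manip.hand_in()); status()"
```

```text
the job is handed in; nothing more can be done
None
the job is handed in; nothing more can be done
```

The lever is home in the slot with the triangular badge (far right), and the job was handed in at about 16 s with the gripper clear.

**How it was done:** I pushed with the fingers shut, never gripping. First I pushed the near face out of the notch into the lane, then the left face across to the lane's right end. Last, I pushed the near face far until it reached the firm stop. Moving the lever took about 2–3 N, with at most 5.5 N read at the lane's end wall and 7 N at the final stop. It was not run into any other badge's slot.

**Last checks:**
- **Lever position:** fitting the grip's outline in both views gave (43, −45) mm in the mill's frame; home is (43, −44.5). The match was good in the scene view (0.95) and weaker in the top view (0.82). The detector's rough centre point was about 2–3 pixels off the expected home in both views, but the outline fit settled it.
- **Other objects:** the deck glass, near glass and spoon were within about 1 pixel of where they started. I did not re-measure the jar, tray, card stand and far glass; in the last pictures they look unmoved.
- **After hand-in:** no further reading was possible once the job was handed in.

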